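Open the clamping fixture and raise the finished grille disc

TASK

The glued grille disc in the clamping fixture has set. With closed fingers, push the upright lug of the lock slide towards the catch until the slide is fully home and frees the catch, press the catch tab down so that the clamp arm springs fully open, then press the ejector key right down and finish while still holding it down, so that the disc stands raised clear of its nest. Do not touch the disc, and leave the things lying round the fixture where they are.

Things in the scene. Friction and masses are not known exactly. Their poses are not given: they have to be found in the camera images.
- fixture: bench fixture, fixed; light grey base plate, dark nest block. Origin on the bench under the nest's centre; x from the catch (front) to the clamp hinge (back), y to the key's side, z up. Plate x -123..99, y -81..125, top 18 mm; nest block x, y -50..50, top 48; closed clamp arm x -51..88, 30 wide, top 74; open: upright at x 55..120, 195 high; catch hook x -72..-46, 76 high
- lock (a joint): lock slide: a steel bar in a guide across the front of the plate, with a block that stands under the catch tab while locked. m, 0 = locked (starts between 0 and 0.003), 0.020 = fully home, the catch is free; it moves along the fixture's +y, resists with about 1.5 N and stays where it is left
- lock_lug (a point): middle of the outer face of the lock slide's upright lug (24 mm wide, 8 mm thick, its top 12 mm above this point and 49 mm above the bench), on the side away from the ejector key; push this face along the fixture's +y. The point moves with the slide. Beside the face the base plate's top is 20 mm below this point
- catch (a joint): spring catch, a hook over the nose of the clamp arm with a thumb tab. rad, 0 = hooked, lets the arm go at about 0.15, end stop 0.32; it springs back. Cannot be pressed while the lock slide is under it
- catch_tab (a point): centre of the finger area on top of the catch tab (28 mm wide across, dark steel with ridges, 46 mm above the bench at the front middle of the fixture). Press straight down: about 5 mm frees the clamp arm (some 3 N), 11 mm to the end stop (some 5 N). Moves with the catch
- clamp (a joint): clamp arm, steel with a rubber pad that presses on the disc, hinged at the back of the fixture along its y. rad, 0 = closed, 1.8 = fully open, upright and leaning a little back; a spring opens it in about 1 s as soon as the catch lets go, and holds it there
- key (a joint): ejector lever, whose outer end is the key: pressing the key lifts the plunger under the disc. rad, 0 = up, 0.17 = right down on its stop; it springs back when let go
- key_cap (a point): centre of the top of the ejector key, a black ridged cap 36 mm along the fixture's x by 30 mm along its y, 46 mm above the bench, beside the nest. Press straight down: 7 mm to the stop, 2.5 N at first, some 5 N at the stop. Moves with the key
- disc: the perforated disc itself; origin at the centre of its underside
- disc_centre (a point): centre of the perforated grey plastic disc, 78 mm across, 4 mm thick, loose in the round recess of the nest; 44 mm above the bench at rest, 54 mm when the key is right down
- loose_ring: bystander: dark plastic ring, 34 mm across, 16 mm high, near the ejector key; origin under its centre
- driver: bystander: red screwdriver, 195 mm long, lying beside the fixture; origin on the bench under its middle, its own y along it
- small_brush: bystander: small brush, 153 mm long, lying behind the fixture; origin on the bench under its middle, its own y along it
- glue: bystander: upright glue bottle, 41 mm across, 112 mm high, behind the fixture; origin under its centre
Things that resemble listed ones, but are neither listed nor needed, are in the scene too. Leave any red or yellow look-alike of the disc alone.

How it is judged:
By the outcome, as a careful person would: the job done as asked, in the order asked, and still so for the second after the job is handed in, while the arm keeps its last pose, push and grip.
It also fails if it takes over 42 s, if anything falls off the work surface, if the arm or the gripper's body presses on something with over 40 N, if the wrist force passes 120 N, or if a joint passes its speed limit or range.

ROBOT

A 7-joint arm with a two-finger parallel gripper is mounted at the origin on a cart in front of the work surface, level with it; the furniture and walls round the work are solid. World frame = base frame: x ahead of the robot, y to its left, z up, the work surface at z = 0. Lengths are in m, angles in rad, forces in N, time in s.
With the tool pointing down it reaches from about 0.4 to 0.9 m from the base axis. Payload 5.5 kg.
Tool frame: the origin (TCP) lies at the very end of the fingers, on their centre line; the grasp point (between the pads) lies 19 mm behind it (robot.grip_depth is the distance from the TCP to the grasp point, in m); z points along the fingers, y is the line along which they close (so a half turn about z gives the same grasp; the last joint's range is limited). The gripper opens to 85 mm and grips with 20 to 120 N. Pads are 22 mm wide; open, the fingers measure 114 mm over their backs; the gripper's body (76 mm by 85 mm) begins 54 mm behind the grasp point. The pads swing forward as they close: fully open they stand 13 mm farther back than shut.
Start: joints at [0.263, 0.501, -0.427, 1.55, 0.221, 1.138, -0.21], TCP at [0.65, 0, 0.231] pointing down, gripper open.
Joint ranges: [-2.88, 2.88], [-0.31, 2.03], [-1.54, 1.56], [0.2, 2.42], [-1.41, 4.55], [0.19, 2.02], [-2.57, 2.57]. Speed limits (rad/s): [2.57, 2.57, 3.14, 3.14, 3.14, 3.14, 3.14].

INTERFACE

Orientations are given as [roll, pitch, yaw] about the fixed x, y, z axes, in that order (R = Rz(yaw) Ry(pitch) Rx(roll)).
In Python, from station import robot gives the robot as it stands. The module is installed in compiled form; this text tells all that it offers.
- The arm moves only by the tool send_rows, never from a script. Its argument "rows" is one flat list of numbers, 6 for each row, row after row: the shift along the world's x, y, z scaled (see below), then the turn, a rotation vector about the world's x, y, z scaled (see below). In form: [x, y, z, rx, ry, rz, x, y, z, rx, ry, rz, ...]. A call has 1 to 8 rows; each row shifts and turns the commanded pose from where the row before left it; what a row does not reach is not made up. The controller multiplies each number of a shift by 2.5 cm and each number of a turn by 5 degrees. A row lasts 1/10 s, in which the tool goes at most 50 mm and 8.59 degrees, less where a joint would pass 70% of its speed; a pose out of reach is approached as far as the arm can. A call with a number of a shift or a turn outside -1 to 1 is refused whole. A call with a gripper value outside its range is refused whole. "gripper" is the closure, from 0 (fully open) to 1 (shut), set as the call begins (left out, the last holds). The fingers move at their own pace and stop on an object; "force" is the grip in N (left out, the last holds). Time passes only in rows, so rows that do not move let the fingers close. It gives the time, the measured TCP pose, the force, the opening and the grip force at its end, in the units of the state.
- robot.get_state(): the state, without advancing time (a new reading comes with each control period).
- robot.get_image(name): name is "scene" or "side" or "wrist"; returns a dict with "pixels" (420x560x3 uint8, red, green, blue), "fx", "fy", "cx", "cy" (pixels), "extrinsics" (4x4, takes a point from world to camera coordinates). Camera axes: x right, y up, looking along -z (the intrinsics and any distortion apply to the point x, -y, -z); pixel columns grow to the right and rows downward; lengths in m; the calibration is good to about 2 mm. A picture is of the moment at which its call begins. There is no depth.
- robot.close_job(): hands the job in; it is judged then, once.
The state is a dict: "clock": time; "joint_pos": joint angles; "qvel": joint speeds; "joint_efforts": joint torques, N m; "eef_pos": TCP position; "tcp_rot": TCP orientation; "contact_force": force on the tool from outside, world axes, zero at the start; "moment": the same for the moment, N m; "gripper_width": finger opening in m; "grasp_force": force on a finger pad.
Only numpy, scipy, OpenCV 4.12 (cv2) and the standard library are available. Lean on these libraries where they do the work, as an engineer would, in place of code of your own. Each camera call takes 0.05 s, during which the arm holds its last target. There are 200 camera calls.

## Working session

There is one attempt and no reset: what is moved stays moved. The work goes in short steps, Python scripts to look and compute and a tool call to move; the robot and the scene stay as the last step left them, time stands still between calls to the robot, and variables do not carry over. Pictures are saved under pics/ and viewed, at most 13 in all, crops included, and the job is handed in when it is done.

Besides the shell and the picture viewer there is one more tool, called after "Request:" in YAML: its name, and indented under it one key for each argument. send_rows: Moves the arm, as the interface text tells. Its arguments: {"type":"object","properties":{"rows":{"type":"array"},"gripper":{"type":"number"},"force":{"type":"number"}},"required":["rows"]}

```bash
mkdir -p pics; cat > h.py <<'E'
import numpy as np, cv2, pickle
from station import robot
def snap(cam,name):
    im=robot.get_image(cam); cv2.imwrite(f'pics/{name}.png',im['pixels'][:,:,::-1]); pickle.dump(im,open(f'pics/{name}.pkl','wb')); return im
def load(name): return pickle.load(open(f'pics/{name}.pkl','rb'))
def ray(im,u,v):
    E=np.array(im['extrinsics']); R=E[:3,:3]
    d=R.T@np.array([(u-im['cx'])/im['fx'],-(v-im['cy'])/im['fy'],-1]); return -R.T@E[:3,3],d
def at_z(im,u,v,z):
    o,d=ray(im,u,v); return o+d*(z-o[2])/d[2]
def proj(im,p):
    E=np.array(im['extrinsics']); c=E[:3,:3]@np.array(p)+E[:3,3]
    return im['cx']+im['fx']*c[0]/-c[2], im['cy']+im['fy']*-c[1]/-c[2]
E
python3 - <<'E'
from h import *
a=snap('scene','s1');b=snap('side','d1');c=snap('wrist','w1')
cv2.imwrite('pics/both.png',cv2.resize(np.hstack([a['pixels'],b['pixels']])[:,:,::-1],(800,300)))
print(robot.get_state()); print([k for k in a if k not in('pixels',)])
E
```

```text
{'clock': 0.15, 'joint_pos': array([ 0.26320671,  0.50170018, -0.42681521,  1.55122797,  0.22081216,
        1.13828078, -0.21030103]), 'qvel': array([ 0.00077262, -0.00337688,  0.0006529 , -0.00262071,  0.00157498,
        0.00026074,  0.00010854]), 'joint_efforts': array([-7.84630305e-03, -5.70037007e+01, -5.82563952e+00, -2.81283009e+01,
        1.07005105e-02,  7.80367671e-03, -3.10690336e-05]), 'eef_pos': array([ 6.49454446e-01, -4.49109585e-05,  2.30446423e-01]), 'tcp_rot': array([-3.14002830e+00, -5.72762929e-05,  1.57082534e+00]), 'contact_force': array([ 0.14870006, -0.53937281,  1.1692347 ]), 'moment': array([-0.01852185,  0.00025748,  0.03036941]), 'grasp_force': 0.0, 'gripper_width': 0.08542796552901433}
['fx', 'fy', 'cx', 'cy', 'extrinsics']
```

View pics/s1.png

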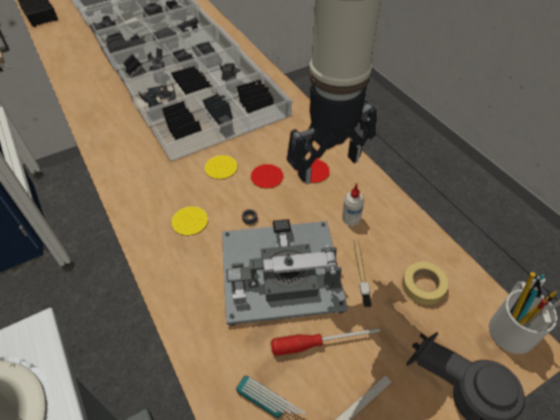

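View pics/w1.png

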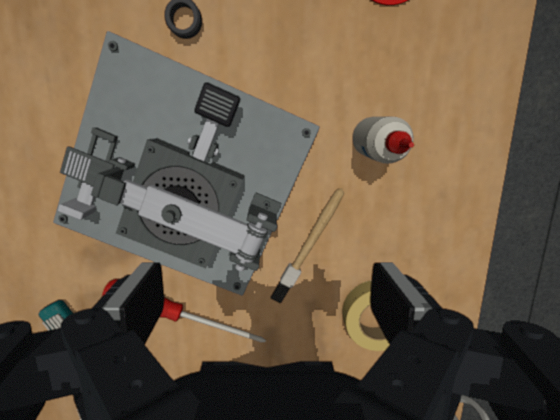

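The wrist view shows the plate corners at about (108,32), (318,126), (243,294) and (55,222). The key cap is at (218,103), the catch tab at (80,165), and the light block near (82,205) is probably the lug. I'll fit the fixture pose from these.

```bash
python3 - <<'E'
from h import *
from scipy.optimize import least_squares
im=load('w1')
F=np.array([[-123,125,18],[99,125,18],[99,-81,18],[-123,-81,18]])/1e3
U=np.array([[108,32],[318,126],[243,294],[55,222]])
def T(p,f):
    c,s=np.cos(p[2]),np.sin(p[2]); f=np.atleast_2d(f)
    return np.c_[p[0]+c*f[:,0]-s*f[:,1],p[1]+s*f[:,0]+c*f[:,1],f[:,2]]
r=least_squares(lambda p:(np.array([proj(im,q) for q in T(p,F)])-U).ravel(),[.55,.1,0])
print(r.x,r.fun)
inv=lambda w:np.array([[np.cos(r.x[2]),np.sin(r.x[2])],[-np.sin(r.x[2]),np.cos(r.x[2])]])@(w[:2]-r.x[:2])
for n,uv,z in [('key',(218,103),.046),('tab',(77,165),.046),('lug top?',(82,205),.049),('ring',(183,20),.016),('nestc',(178,205),.046)]:
    w=at_z(im,*uv,z); print(n,w,inv(w))
M=cv2.resize(im['pixels'][80:300,30:330],None,fx=2.6,fy=2.6,interpolation=cv2.INTER_CUBIC)[:,:,::-1]; cv2.imwrite('pics/w1c.png',M)
d=load('d1')
E
```

```text
[ 0.56207906 -0.01891858 -0.40351766] [-1.54731567 -1.82721561  2.93783521 -0.22039007  0.59252064  2.13948011
 -1.95304221  1.46796492]
key [0.6038335  0.07808527 0.046     ] [0.00031182 0.10560815]
tab [0.46764096 0.02187579 0.046     ] [-0.1028715   0.00043631]
lug top? [ 0.46853652 -0.01660422  0.049     ] [-0.08693846 -0.03460156]
ring [0.56982557 0.15330759 0.016     ] [-0.06050127  0.16143561]
nestc [ 0.56102732 -0.01741336  0.046     ] [-0.00155831  0.00097135]
```

View pics/w1c.png

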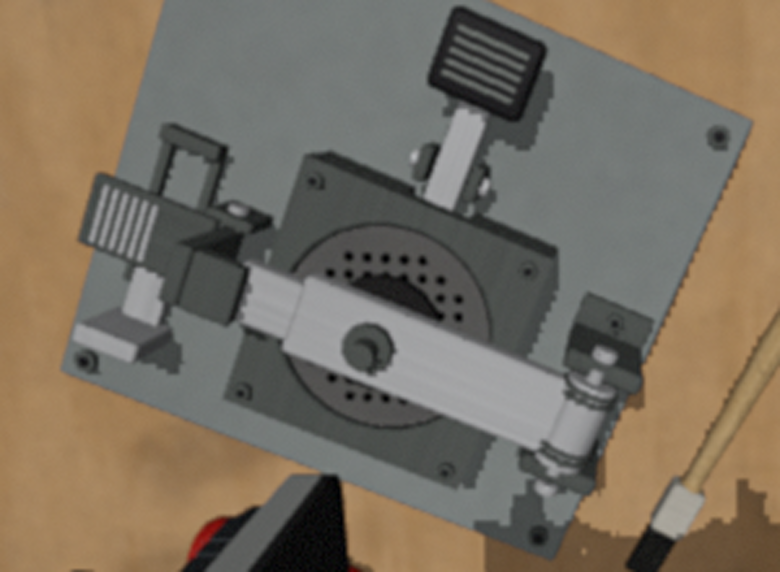

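View pics/d1.png

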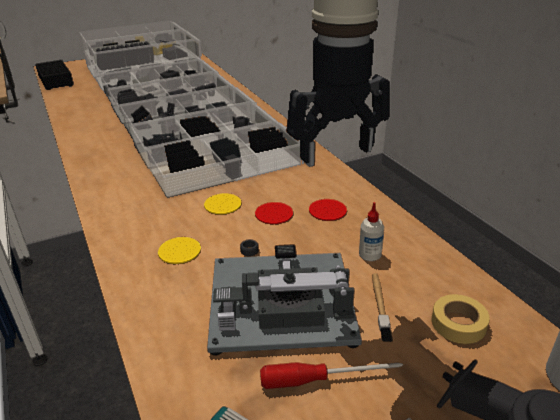

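The side view confirms the layout: the lug is the light block at (226,318), and the tab is beside it at (225,294). I'll work out the lug's outer face and targets, and close the fingers and square up at height.

```bash
cat >> h.py <<'E'
P0=np.array([.56208,-.01892]); TH=-.40352
Rf=np.array([[np.cos(TH),-np.sin(TH)],[np.sin(TH),np.cos(TH)]])
inv=lambda w:Rf.T@(np.array(w)[:2]-P0)
fwd=lambda f:P0+Rf@np.array(f)
E
python3 - <<'E'
from h import *
im=load('w1')
for uv in [(76,332),(135,348),(135,360),(100,308),(165,325)]:
    u,v=30+uv[0]/2.6,80+uv[1]/2.6
    print(uv,inv(at_z(im,u,v,.049)).round(4))
d=load('d1')
for uv in [(219,313),(233,313),(219,328),(233,328)]: print(uv,inv(at_z(d,*uv,.049)).round(4))
for f in [(-.123,.125),(.099,.125),(.099,-.081),(-.123,-.081)]: print(np.round(proj(d,[*fwd(f),.018])))
for y in(-.04,-.045,-.05):print(y,[np.round(proj(d,[*fwd((x,y)),.049])) for x in(-.12,-.096)])
g=cv2.resize(d['pixels'][235:365,195:370],None,fx=4.4,fy=4.4,interpolation=cv2.INTER_CUBIC)[:,:,::-1]; cv2.imwrite('pics/d1c.png',g)
print(fwd((-.103,-.085)),fwd((-.103,0)))
E
```

```text
(76, 332) [-0.1066 -0.0459]
(135, 348) [-0.0847 -0.0433]
(135, 360) [-0.0834 -0.0479]
(100, 308) [-0.1007 -0.0334]
(165, 325) [-0.0767 -0.0302]
(219, 313) [-0.1038 -0.0452]
(233, 313) [-0.0836 -0.0466]
(219, 328) [-0.1025 -0.0748]
(233, 328) [-0.083  -0.0762]
[214. 257.]
[340. 252.]
[362. 339.]
[206. 348.]
-0.04 [array([208., 311.]), array([225., 310.])]
-0.045 [array([208., 314.]), array([224., 313.])]
-0.05 [array([208., 316.]), array([224., 315.])]
[ 0.43397656 -0.05664941] [0.46735249 0.02152378]
```

View pics/d1c.png

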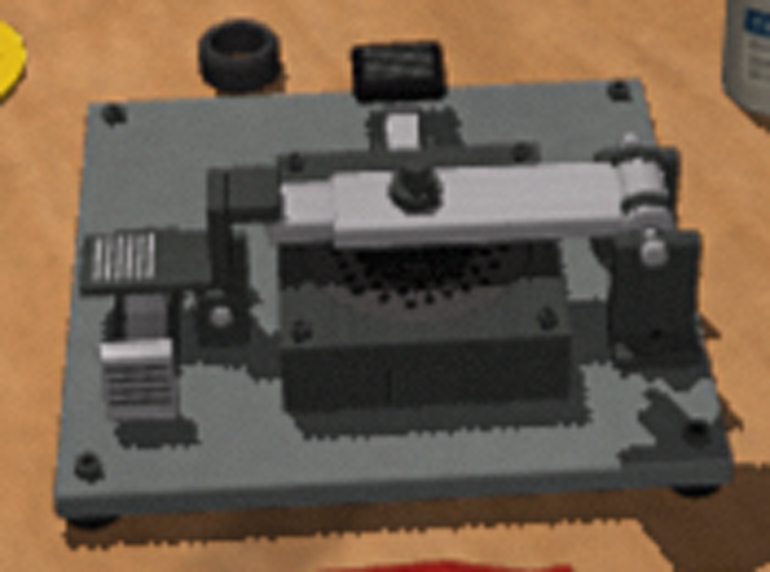

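Request:
send_rows:
  rows: [-0.9,-0.5,0,0,0,-1,-1,-0.5,0,0,0,-1,-1,-0.5,0,0,0,-1,-1,-0.5,0,0,0,-1,-1,-0.5,0,0,0,-0.62]
  gripper: 1
  force: 40

```text
clock: 0.65
eef_pos: [0.5262, -0.0629, 0.231]
tcp_rot: [-3.141, 0.0, 1.164]
contact_force: [0.1, -1.3, 0.3]
gripper_width: 0.0123
grasp_force: 0.0
```

The slide's lug is centred near fixture x ≈ -94 mm, with its outer face at y between -45 and -52 mm. I'll go beside it and look.

Request:
send_rows:
  rows: [-0.85,0.03,-0.5,0,0,0,-0.85,0.03,-0.5,0,0,0,-0.85,0.03,-1,0,0,0,-0.85,0.03,-1,0,0,0,0,0,-1,0,0,0,0,0,-1,0,0,0,0,0,-0.4,0,0,0]

```text
clock: 1.35
eef_pos: [0.4408, -0.0593, 0.0944]
tcp_rot: [-3.138, 0.001, 1.168]
contact_force: [0.1, -0.0, -0.4]
gripper_width: -0.0002
grasp_force: 0.0
```

```bash
python3 - <<'E'
from h import *
w=snap('wrist','w2');d=snap('side','d2')
s=robot.get_state();print(s['eef_pos'],inv(s['eef_pos']),s['gripper_width'],s['contact_force'])
g=cv2.resize(d['pixels'][215:365,170:370],(560,420),interpolation=cv2.INTER_CUBIC)
cv2.imwrite('pics/c2.png',cv2.resize(np.hstack([w['pixels'],g]),(800,300),interpolation=cv2.INTER_AREA)[:,:,::-1])
E
```

```text
[ 0.44129979 -0.05920775  0.09516128] [-0.09526038 -0.08447734] -0.00010044881225197159 [-0.41167432  0.18059014 -0.3965096 ]
```

View pics/c2.png

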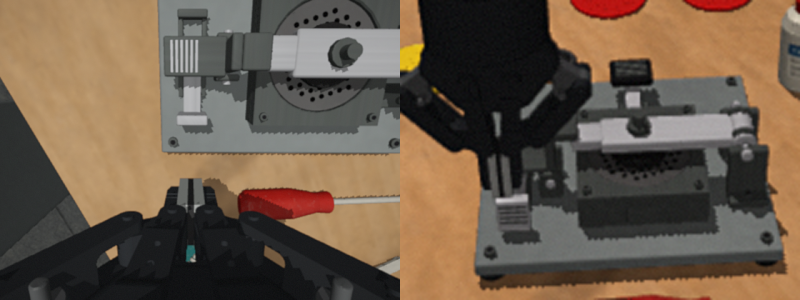

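The wrist view shows the lug at full-resolution pixel (269,168), in line with the fingers. The driver is clear to the right. I'll descend and start pushing.

Request:
send_rows:
  rows: [0,0,-0.9,0,0,0,0,0,-0.9,0,0,0,0,0,-0.85,0,0,0,0,0,0,0,0,0,0.08,0.18,0,0,0,0,0.08,0.18,0,0,0,0,0.08,0.18,0,0,0,0,0.08,0.18,0,0,0,0]

```text
clock: 2.25
eef_pos: [0.4516, -0.0409, 0.031]
tcp_rot: [3.14, -0.001, 1.168]
contact_force: [1.0, 0.4, -0.6]
gripper_width: -0.0002
grasp_force: 0.0
```

Request:
send_rows:
  rows: [0.08,0.18,0,0,0,0,0.08,0.18,0,0,0,0,0,0,0,0,0,0]

```text
clock: 2.55
eef_pos: [0.455, -0.0318, 0.0302]
tcp_rot: [3.141, -0.0, 1.169]
contact_force: [0.3, -0.0, -0.3]
gripper_width: -0.0002
grasp_force: 0.0
```

Request:
send_rows:
  rows: [0.08,0.18,0,0,0,0,0.08,0.18,0,0,0,0,0,0,0,0,0,0]

```text
clock: 2.85
eef_pos: [0.4587, -0.0226, 0.03]
tcp_rot: [-3.141, -0.001, 1.169]
contact_force: [-0.1, 0.1, 0.3]
gripper_width: -0.0003
grasp_force: 0.0
```

```bash
python3 - <<'E'
from h import *
w=snap('wrist','w3');d=snap('side','d3')
s=robot.get_state();print(s['eef_pos'],inv(s['eef_pos']),s['contact_force'])
g=cv2.resize(d['pixels'][235:355,190:350],(560,420),interpolation=cv2.INTER_CUBIC)
f=cv2.resize(w['pixels'][100:310,140:420],(560,420),interpolation=cv2.INTER_CUBIC)
cv2.imwrite('pics/c3.png',cv2.resize(np.hstack([f,g]),(800,300),interpolation=cv2.INTER_AREA)[:,:,::-1])
E
```

```text
[ 0.45854485 -0.02298487  0.02995995] [-0.09362357 -0.04439231] [-1.13883741 -0.49013344 -0.01879683]
```

View pics/c3.png

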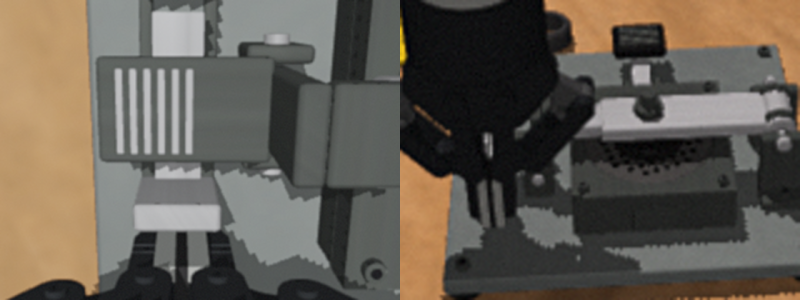

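The fingers sit behind the lug, at crop pixel (178,215), and the slide bar is emerging on the far side. I'll push on in small steps.

Request:
send_rows:
  rows: [0.05,0.11,0,0,0,0,0,0,0,0,0,0]

```text
clock: 3.15
eef_pos: [0.4591, -0.0216, 0.0299]
tcp_rot: [-3.141, 0.002, 1.167]
contact_force: [-0.4, -3.2, 1.5]
gripper_width: -0.0
grasp_force: 1.9
```

Request:
send_rows:
  rows: [0.05,0.11,0,0,0,0,0,0,0,0,0,0]

```text
clock: 3.35
eef_pos: [0.4591, -0.0215, 0.0299]
tcp_rot: [-3.14, 0.005, 1.165]
contact_force: [-4.6, -10.0, 6.4]
gripper_width: 0.0001
grasp_force: 5.6
```

Request:
send_rows:
  rows: [0.05,0.11,0,0,0,0,0,0,0,0,0,0]

```text
clock: 3.55
eef_pos: [0.4591, -0.0215, 0.0299]
tcp_rot: [-3.138, 0.009, 1.162]
contact_force: [-7.1, -16.7, 9.3]
gripper_width: 0.0001
grasp_force: 9.2
```

Request:
send_rows:
  rows: [0.05,0.11,0,0,0,0,0,0,0,0,0,0]

```text
clock: 3.75
eef_pos: [0.459, -0.0214, 0.0298]
tcp_rot: [-3.137, 0.012, 1.16]
contact_force: [-10.2, -22.9, 14.4]
gripper_width: 0.0
grasp_force: 12.7
```

A hard stop, after a travel consistent with 20 mm. I'll back off, rise and check.

Request:
send_rows:
  rows: [-0.2,-0.44,0,0,0,0,-0.2,-0.44,0,0,0,0,-0.2,-0.44,0,0,0,0,0,0,0.9,0,0,0,0,0,0.9,0,0,0,0,0,0.9,0,0,0,0,0,0,0,0,0]

```text
clock: 4.45
eef_pos: [0.4508, -0.0454, 0.1]
tcp_rot: [3.136, -0.002, 1.168]
contact_force: [0.4, -0.1, -0.1]
gripper_width: -0.0002
grasp_force: 0.0
```

```bash
python3 - <<'E'
from h import *
w=snap('wrist','w4')
s=robot.get_state();print(s['eef_pos'],inv(s['eef_pos']),s['tcp_rot'],s['contact_force'])
w2=load('w2')
f=[cv2.resize(x['pixels'][0:210,200:480],(560,420),interpolation=cv2.INTER_CUBIC) for x in(w2,w)]
cv2.imwrite('pics/c4.png',cv2.resize(np.hstack(f),(800,300),interpolation=cv2.INTER_AREA)[:,:,::-1])
E
```

```text
[ 0.44981257 -0.04547056  0.09874492] [-0.09282533 -0.06850085] [ 3.13820050e+00 -1.33824102e-03  1.16793263e+00] [ 0.03477504 -0.04412982 -0.7622148 ]
```

View pics/c4.png

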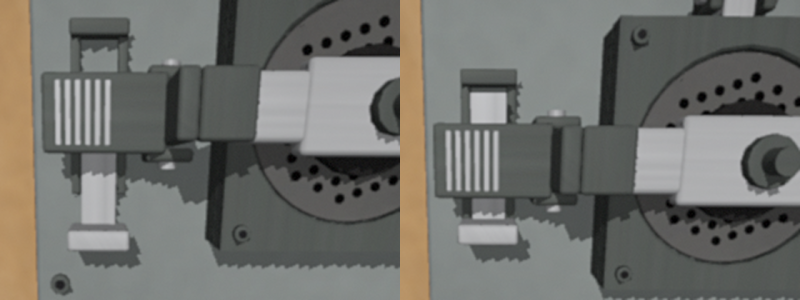

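In the right-hand crop the slide bar now reaches the guide's end bar, so it is home. The tab ridges are centred at crop (473,160). I'll go above the tab.

```bash
python3 - <<'E'
from h import *
w=load('w4')
for c in [(473,160),(435,160),(552,160),(473,124),(473,195)]:
    p=at_z(w,200+(c[0]-400)*.7,c[1]*.7,.046); print(c,p,inv(p))
E
```

```text
(473, 160) [0.46891688 0.021281   0.046     ] [-0.10146592  0.00039099]
(435, 160) [0.45546691 0.02702472 0.046     ] [-0.11609098  0.00039216]
(552, 160) [0.49690884 0.00932722 0.046     ] [-0.07102841  0.00038855]
(473, 124) [0.47420436 0.03327059 0.046     ] [-0.10131092  0.0134938 ]
(473, 195) [0.46358822 0.00919802 0.046     ] [-0.10162213 -0.01281388]
```

Request:
send_rows:
  rows: [0.25,0.89,0,0,0,0,0.25,0.89,0,0,0,0,0.25,0.89,0,0,0,0,0,0,-0.9,0,0,0,0,0,-0.9,0,0,0,0,0,0,0,0,0]

```text
clock: 5.1
eef_pos: [0.464, 0.0216, 0.0494]
tcp_rot: [-3.135, 0.002, 1.169]
contact_force: [-0.3, -0.3, -0.2]
gripper_width: 0.0001
grasp_force: 0.0
```

Request:
send_rows:
  rows: [0,0,-0.2,0,0,0,0,0,-0.2,0,0,0,0,0,0,0,0,0]

```text
clock: 5.4
eef_pos: [0.4671, 0.0214, 0.0426]
tcp_rot: [-3.141, -0.0, 1.168]
contact_force: [-2.3, 1.2, 2.7]
gripper_width: -0.0001
grasp_force: 1.6
```

Request:
send_rows:
  rows: [0,0,-0.2,0,0,0,0,0,-0.1,0,0,0,0,0,0,0,0,0]

```text
clock: 5.7
eef_pos: [0.467, 0.0217, 0.036]
tcp_rot: [-3.141, 0.0, 1.168]
contact_force: [-7.2, 1.2, 18.0]
gripper_width: 0.0001
grasp_force: 9.1
```

```bash
python3 - <<'E'
from h import *
w=snap('wrist','w5');d=snap('side','d5')
s=robot.get_state();print(s['eef_pos'],inv(s['eef_pos']),s['contact_force'])
g=cv2.resize(d['pixels'][185:365,170:410],(560,420),interpolation=cv2.INTER_CUBIC)
cv2.imwrite('pics/c5.png',cv2.resize(np.hstack([w['pixels'],g]),(800,300),interpolation=cv2.INTER_AREA)[:,:,::-1])
E
```

```text
[0.46697759 0.02163326 0.03605557] [-1.03387784e-01 -4.65199296e-05] [-7.08996074  1.06902245 16.44380877]
```

View pics/c5.png

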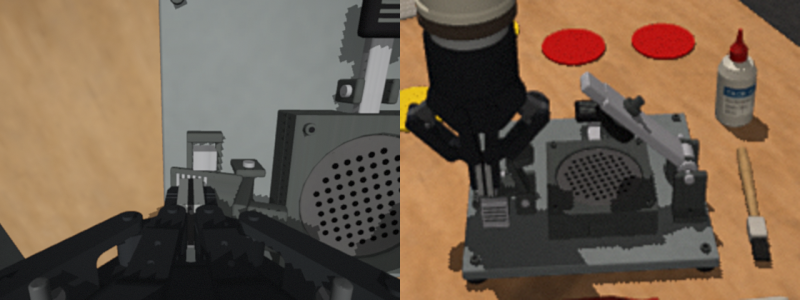

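The catch is pressed and the clamp is swinging open, with the arm at about (630,110) in the right half. I'll rise and move above the key.

Request:
send_rows:
  rows: [0,0,0.9,0,0,0,0,0,1,0,0,0,0,0,1,0,0,0,0,0,0,0,0,0,0,0,0,0,0,0,0,0,0,0,0,0]

```text
clock: 6.4
eef_pos: [0.4668, 0.0209, 0.1069]
tcp_rot: [-3.141, 0.0, 1.167]
contact_force: [-0.3, 0.0, -0.1]
gripper_width: 0.0002
grasp_force: 0.0
```

Request:
send_rows:
  rows: [0.85,0.6,0,0,0,0,0.9,0.6,0,0,0,0,0.9,0.56,0,0,0,0,0.9,0.3,0,0,0,0,0.9,0.1,0,0,0,0,0.9,0.1,0,0,0,0,0,0,0,0,0,0]

```text
clock: 7.1
eef_pos: [0.6031, 0.0781, 0.1061]
tcp_rot: [3.141, -0.001, 1.167]
contact_force: [-1.1, -0.7, -0.3]
gripper_width: -0.0002
grasp_force: 0.0
```

```bash
python3 - <<'E'
from h import *
w=snap('wrist','w6');d=snap('side','d6')
s=robot.get_state();print(s['eef_pos'],inv(s['eef_pos']),s['contact_force'])
g=cv2.resize(d['pixels'][155:365,140:420],(560,420),interpolation=cv2.INTER_CUBIC)
cv2.imwrite('pics/c6.png',cv2.resize(np.hstack([w['pixels'],g]),(800,300),interpolation=cv2.INTER_AREA)[:,:,::-1])
E
```

```text
[0.60000068 0.0777282  0.10585541] [-0.00307463  0.10377572] [-0.04459188  0.24231546 -0.95810363]
```

View pics/c6.png

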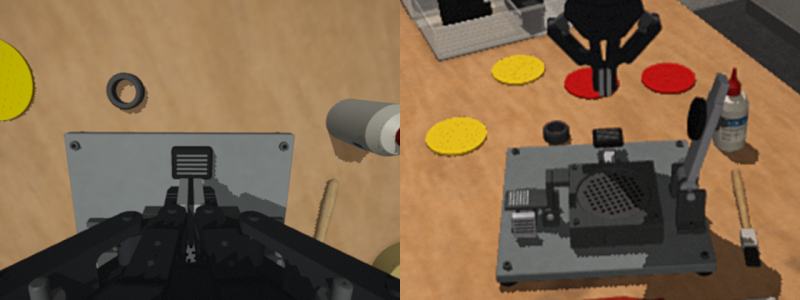

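The clamp is fully open with the arm upright at (710,135), and the disc is in its nest. The key is directly ahead at (192,163) in the wrist half. I'll press it.

Request:
send_rows:
  rows: [0.08,0.03,-1,0,0,0,0,0,-1,0,0,0,0,0,0,0,0,0]

```text
clock: 7.5
eef_pos: [0.5986, 0.0776, 0.0537]
tcp_rot: [-3.135, 0.004, 1.168]
contact_force: [-0.7, -0.9, 0.5]
gripper_width: 0.0001
grasp_force: 0.0
```

Request:
send_rows:
  rows: [0,0,-0.2,0,0,0,0,0,-0.2,0,0,0,0,0,0,0,0,0]

```text
clock: 7.8
eef_pos: [0.603, 0.0785, 0.0478]
tcp_rot: [3.141, -0.0, 1.168]
contact_force: [-0.5, 0.3, 0.3]
gripper_width: -0.0001
grasp_force: 0.0
```

Request:
send_rows:
  rows: [0,0,-0.2,0,0,0,0,0,-0.1,0,0,0,0,0,0,0,0,0]

```text
clock: 8.1
eef_pos: [0.6045, 0.08, 0.0411]
tcp_rot: [3.139, -0.003, 1.169]
contact_force: [1.1, 4.0, 6.0]
gripper_width: 0.0
grasp_force: 2.8
```

Request:
send_rows:
  rows: [0,0,-0.08,0,0,0,0,0,0,0,0,0]

```text
clock: 8.3
eef_pos: [0.6047, 0.0803, 0.0395]
tcp_rot: [3.139, -0.003, 1.169]
contact_force: [1.0, 3.6, 5.6]
gripper_width: 0.0003
grasp_force: 3.6
```

Request:
send_rows:
  rows: [0,0,-0.1,0,0,0,0,0,0,0,0,0]

```text
clock: 8.5
eef_pos: [0.6049, 0.0804, 0.0389]
tcp_rot: [3.139, -0.003, 1.169]
contact_force: [-4.2, 2.8, 21.0]
gripper_width: 0.0001
grasp_force: 10.2
```

Request:
send_rows:
  rows: [0,0,-0.1,0,0,0,0,0,0,0,0,0,0,0,0,0,0,0]

```text
clock: 8.8
eef_pos: [0.6051, 0.0804, 0.0384]
tcp_rot: [3.138, -0.003, 1.169]
contact_force: [-9.4, 1.2, 35.6]
gripper_width: -0.0002
grasp_force: 17.3
```

```bash
python3 - <<'E'
from h import *
w=snap('wrist','w7');d=snap('side','d7')
s=robot.get_state();print(s['eef_pos'],inv(s['eef_pos']),s['contact_force'])
g=cv2.resize(d['pixels'][185:365,170:410],(560,420),interpolation=cv2.INTER_CUBIC)
cv2.imwrite('pics/c7.png',cv2.resize(np.hstack([w['pixels'],g]),(800,300),interpolation=cv2.INTER_AREA)[:,:,::-1])
E
```

```text
[0.6051159  0.08044788 0.038356  ] [0.00056185 0.10828549] [-8.02436627  2.27818871 35.85395095]
```

View pics/c7.png

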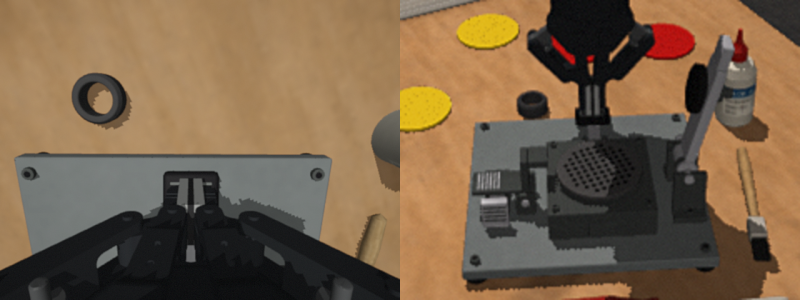

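The key is on its stop, the disc stands raised at (597,172), and the clamp is fully open. I'll ease the push a little before handing in.

Request:
send_rows:
  rows: [0,0,0.1,0,0,0,0,0,0,0,0,0,0,0,0,0,0,0]

```text
clock: 9.2
eef_pos: [0.6049, 0.0804, 0.0389]
tcp_rot: [3.138, -0.003, 1.169]
contact_force: [-3.8, 3.0, 19.8]
gripper_width: -0.0004
grasp_force: 10.2
```

```bash
python3 - <<'E'
from h import *
s=robot.get_state();print(s['eef_pos'],s['contact_force'])
if s['contact_force'][2]>10 and s['eef_pos'][2]<.0395: print(robot.close_job())
E
```

```text
[0.60489149 0.08043094 0.03888056] [-3.82164663  3.03459573 19.84791438]
the job is handed in; nothing more can be done
None
```

The job is handed in, at 9.2 s on the clock: the lock slide was pushed to its stop, the catch press sprang the clamp fully open, and the key is held down on its stop at about 20 N with the disc raised; the disc and the things round the fixture were not touched, as far as the pictures show.

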